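# Pack up the gouge case

## Robot

A 6-joint arm with a two-finger parallel gripper is mounted at the origin on the work surface. World frame = base frame: x ahead of the robot, y to its left, z up, the work surface at z = 0. Lengths are in mm, angles in rad, forces in N, time in s.
With the tool pointing down it reaches from about 400 to 925 mm from the base axis. Payload 12.5 kg.
Tool frame: the origin (TCP) lies on the centre line of the jaws, within the pads' length; the fingertips stand 19 mm ahead of it and the grasp point (between the pads) is the TCP; z points along the fingers, y is the line along which they close (so a half turn about z gives the same grasp; the last joint's range is limited). The gripper opens to 95 mm and grips with 3 to 60 N. Pads are 20 mm wide; open, the fingers measure 119 mm over their backs; the gripper's body (75 mm by 180 mm) begins 59 mm behind the grasp point.
Start: joints at [-1.253, 0.491, 1.559, -0, 1.092, -0.106], TCP at [257.041, -569.715, 233.661] pointing down, gripper open.
Joint ranges: [-3.1, 3.1], [-0.84, 2.19], [0.05, 2.79], [-1.13, 4.28], [0.06, 2.93], [-2.69, 2.69]. Speed limits (rad/s): [2.22, 2.22, 2.79, 3.14, 3.14, 3.14].

## Interface

Orientations are given as [roll, pitch, yaw] about the fixed x, y, z axes, in that order (R = Rz(yaw) Ry(pitch) Rx(roll)).
In Python, from cell import state, read_camera, job_done gives the robot as it stands.
- The arm moves only by the tool arm_command, never from a script. Its argument "deltas" is a list of rows, each an object of numbers: "dx", "dy", "dz": the shift along the world's x, y, z in m; "yaw": the turn about the world's z in degrees. In form: [{"dx": .., "dy": .., "dz": .., "yaw": ..}, ...]. A call has 1 to 20 rows; each row shifts and turns the commanded pose from where the row before left it; what a row does not reach is not made up. A row lasts 1/10 s, in which the tool goes at most 50 mm and 8.59 degrees, less where a joint would pass 70% of its speed; a pose out of reach is approached as far as the arm can. A call with a gripper value outside its range is refused whole. "gripper" is the finger opening in m, from 0 to 0.0951, set as the call begins (left out, the last holds). The fingers move at their own pace and stop on an object; the grip force is fixed at half the most. Time passes only in rows, so rows that do not move let the fingers close. It gives the time, the measured TCP pose, the force, the opening and the grip force at its end, in the units of the state.
- state(): the state, without advancing time (a new reading comes with each control period).
- read_camera(name): name is "scene" or "top" or "wrist"; returns a dict with "color" (400x640x3 uint8, red, green, blue), "range_z" (400x640 float32, mm along the optical axis (not along the pixel's ray), 0 where there is no reading), "fx", "fy", "cx", "cy" (pixels), "extrinsics" (4x4, takes a point from camera to world coordinates). Camera axes: x right, y up, looking along -z (the intrinsics and any distortion apply to the point x, -y, -z); pixel columns grow to the right and rows downward; lengths in mm; the calibration is good to about 2 mm. A picture is of the moment at which its call begins.
- job_done(): hands the job in; it is judged then, once.
The state is a dict: "t": time; "joints": joint angles; "qvel": joint speeds; "tau": joint torques, N m; "eef_pos": TCP position; "tcp_rot": TCP orientation; "ft_force": force on the tool from outside, world axes, zero at the start; "moment": the same for the moment, N m; "opening": opening from 0.0 (shut) to 1.0 (fully open); "grip_force": force on a finger pad.
Only numpy, scipy, OpenCV 4.12 (cv2) and the standard library are available. Lean on these libraries where they do the work, as an engineer would, in place of code of your own. Each camera call takes 0.05 s, during which the arm holds its last target. There are 200 camera calls.

## Task

Pack up the open wooden gouge case. Using only the fingertips or the outside of the fingers, push the upright inner flap down over the gouges until it lies flat, and only then push the leaning lid over and fully shut without slamming it. Do not grasp, lift or carry anything, leave the other things on the bench where they are, and finish clear of the case.

Things in the scene. Friction and masses are not known exactly. Their poses are not given: they have to be found in the camera images.
- case: Open wooden carving-tool case fixed to the bench, outside 260 mm (its x) by 200 mm (its y) by 75 mm high, walls 10 mm. Origin at the centre of its underside, z up; it may stand turned by up to about 0.3 rad. The lid is hinged along its +y rim (260 mm long), the flap just inside its -y wall. Gouges are fixed in a rack on its floor, below the flap.
- lid (a joint): Angle of the lid, a flat wooden board 260 mm by 200 mm, 12 mm thick, with no handle: 0 = fully shut on the rim, 1.57 = upright, more = leaning back outwards (to the case's +y); stop at 2.1. A stiff hinge (about 0.55 N m of friction) holds it at any angle; it does not fall. Mass about 0.3 kg. About 3 to 5 N at its free edge moves it. It is solid and cannot shut through an upright flap.
- lid_hinge (a point): Middle of the lid's hinge line: inner face of the lid, at the height of the case's rim (75 mm), on the case's +y outer side. The hinge line runs along the case's x.
- lid_edge (a point): Middle of the lid's free edge, on the outer face (the top face when shut): 200 mm from the hinge and 12 mm out from the inner face.
- flap (a joint): Angle of the flap, a plain plywood board 220 mm (along the case's x) by 130 mm, 8 mm thick: 0 = lying flat over the gouges, its free edge towards the case's +y; 1.57 = upright; stop at 1.65. A stiff hinge (about 0.15 N m of friction) holds it at any angle. Mass about 0.12 kg. About 1 to 3 N near its free edge moves it.
- flap_hinge (a point): Middle of the flap's hinge line, 50 mm above the bench, 80 mm from the case's centre towards its -y. Lies on the flap's lower face (the face towards the lid when upright). The hinge line runs along the case's x.
- flap_edge (a point): Middle of the flap's free edge, on the face that is on top when it lies flat (the face towards the case's -y when upright): 130 mm from the hinge and 8 mm out from the lower face.
- blank: Loose carving blank of pale wood, 130 x 100 x 30 mm with a 60 x 50 x 35 mm block on it; origin at the centre of its underside. A bystander: leave it.
- jar: Loose amber glass jar with a steel cap, 64 mm across, 75 mm high; origin at the centre of its underside. A bystander: leave it.
- stone: Loose grey sharpening stone in a dark wooden base, 190 x 70 x 36 mm; origin at the centre of its underside. A bystander: leave it.

How it is judged:
By the outcome, as a careful person would: the job done as asked, in the order asked, and still so for the second after the job is handed in, with the robot touching nothing.
It also fails if it takes over 51 s, if anything falls off the work surface, if the arm or the gripper's body presses on something with over 40 N, if the wrist force passes 120 N, or if a joint passes its speed limit or range.

## Working session

There is one attempt and no reset: what is moved stays moved. The work goes in short steps, Python scripts to look and compute and a tool call to move; the robot and the scene stay as the last step left them, time stands still between calls to the robot, and variables do not carry over. Pictures are saved under pics/ and viewed, at most 10 in all, crops included, and the job is handed in when it is done.

Besides the shell and the picture viewer there is one more tool, called as name([rows], argument=value, ...), one row to a line, values as JSON. arm_command: Moves the arm, as the interface text tells. Its arguments: {"type":"object","properties":{"deltas":{"type":"array"},"gripper":{"type":"number"}},"required":["deltas"]}

```bash
mkdir -p pics; cat > h.py <<'E'
import numpy as np, cv2
from cell import state, read_camera, job_done
def pts(c):
    h,w=c["range_z"].shape; v,u=np.mgrid[:h,:w]; z=c["range_z"]
    P=np.stack([(u-c["cx"])/c["fx"]*z,-(v-c["cy"])/c["fy"]*z,-z,np.ones_like(z)],-1)
    return (P@np.array(c["extrinsics"]).T)[...,:3]
E
python3 - <<'E'
from h import *
print(state())
a=[]
for n in("top","scene"):
    c=read_camera(n); np.savez(n+".npz",**c); a.append(c["color"]); print({k:c[k] for k in c if k not in("color","range_z")}, (c["range_z"]>0).mean())
    cv2.imwrite(f"pics/{n}.png",c["color"][...,::-1])
E
```

```text
{'t': 0.0, 'joints': array([-1.25258703e+00,  4.91548992e-01,  1.55950437e+00,  9.67935073e-06,
        1.09172390e+00, -1.05608721e-01]), 'qvel': array([-0.00077372, -0.00169346,  0.00137881, -0.00087703,  0.00115502,
        0.00055893]), 'tau': array([-2.12609986e-03, -6.12652159e+01, -2.58186185e+01,  6.91409293e-02,
        4.82073217e-02, -8.38770256e-05]), 'eef_pos': array([ 256.96467624, -569.45148613,  233.04940131]), 'tcp_rot': array([-3.14041555e+00, -1.33408879e-04,  4.23813472e-01]), 'ft_force': array([ 0.1436215 , -0.44270767,  0.26279225]), 'moment': array([ 0.01574309,  0.03700983, -0.03544935]), 'grip_force': 0.0, 'opening': 0.9980254473777705}
{'fx': 512.7609947526312, 'fy': 512.7609947526312, 'cx': 320.4664067348766, 'cy': 196.86257972598804, 'extrinsics': array([[ 6.46804332e-02,  9.76117548e-01, -2.07390874e-01,
         3.92676476e+02],
       [-9.97905908e-01,  6.33701549e-02, -1.29623172e-02,
         3.54580586e+00],
       [ 4.89646572e-04,  2.07794987e-01,  9.78172277e-01,
         1.16089452e+03],
       [ 0.00000000e+00,  0.00000000e+00,  0.00000000e+00,
         1.00000000e+00]])} 0.996109375
{'fx': 502.2041130464132, 'fy': 502.2041130464132, 'cx': 323.1650336896189, 'cy': 194.46832837454372, 'extrinsics': array([[ 2.08196417e-01, -6.87162909e-01,  6.96032606e-01,
         1.39377636e+03],
       [ 9.77957981e-01,  1.57810617e-01, -1.36725987e-01,
        -1.54118826e+02],
       [-1.58883080e-02,  7.09156503e-01,  7.04872056e-01,
         8.85734560e+02],
       [ 0.00000000e+00,  0.00000000e+00,  0.00000000e+00,
         1.00000000e+00]])} 0.996015625
```

View pics/top.png

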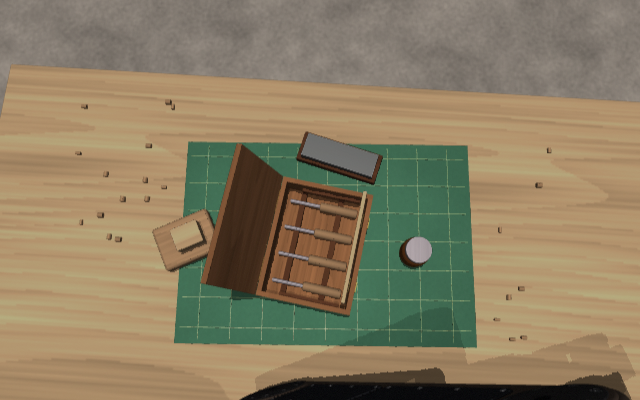

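View pics/scene.png

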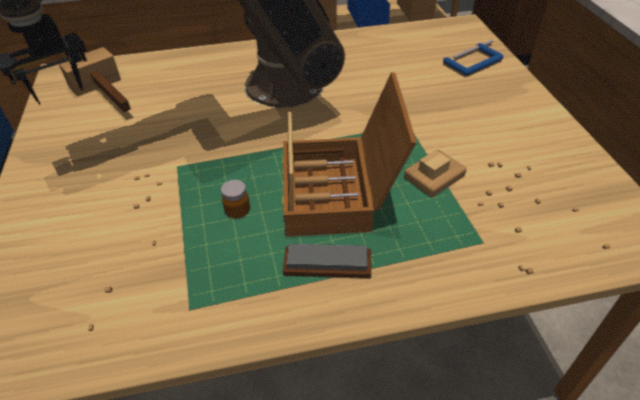

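The top view shows the case's rim corners near (283,178), (372,195), (350,314) and (258,295). The lid leans left, with its free edge running (240,145)–(203,283), and the flap is upright near (355,250). The jar is at (417,250), the stone at (340,157) and the blank at (183,240). The scene view agrees: the flap is upright at (291,160) and the lid's top edge is near (400,110).

```bash
python3 - <<'E'
from h import *
T=dict(np.load("top.npz")); S=dict(np.load("scene.npz")); P=pts(T); Q=pts(S)
def ray(c,u,v,z):
    E=c["extrinsics"]; d=E[:3,:3]@np.array([(u-c["cx"])/c["fx"],-(v-c["cy"])/c["fy"],-1]); o=E[:3,3]; return (o+d*(z-o[2])/d[2]).round(1)
for n,uv in dict(pxp=(372,195),pxm=(350,314),hp=(283,178),hm=(258,295)).items(): print(n,ray(T,*uv,75))
# lid plane from top pixels
m=np.zeros((400,640),np.uint8); cv2.fillPoly(m,[np.array([[243,160],[272,185],[252,280],[212,275]])],1)
A=P[m>0]; c=A.mean(0); n=np.linalg.svd(A-c,full_matrices=False)[2][2]; n*=np.sign(n[1]); print("lid n",n,c,"res",np.abs((A-c)@n).mean())
h=np.arctan2(n[0],n[1]); print("yaw of case", -h, "lid ang", np.arctan2(n[1]/np.cos(h), -n[2]), n)
for nm,X in(("top",P),("scene",Q)):
    f=X.reshape(-1,3); th=-h; ey=np.array([-np.sin(th),np.cos(th)])
    k=(f[:,2]>70)&(f[:,2]<300)&(f[:,0]>300)&(f[:,0]<750)&(f[:,1]>-250)&(f[:,1]<300)
    np.save(nm+"_k.npy",f[k]); 
for uv in [(364,200),(347,300),(355,250),(360,225),(240,148),(205,282),(417,250),(340,157),(183,240),(160,262)]: print(uv,P[uv[1],uv[0]].round(0))
for uv in [(291,118),(289,160),(392,78),(411,138),(378,200),(290,210)]: print("S",uv,Q[uv[1],uv[0]].round(0))
E
```

```text
pxp [634.3 -93.2  75. ]
pxm [380.1 -58.9  75. ]
hp [659.6 102.2  75. ]
hm [406.2 134.1  75. ]
lid n [ 0.12468303  0.99219401 -0.00227883] [532.87477019 158.60431883 187.04843347] res 12.613524519763677
yaw of case -0.12500869049019012 lid ang 1.568517490217243 [ 0.12468303  0.99219401 -0.00227883]
(364, 200) [600. -69. 181.]
(347, 300) [408. -51.  70.]
(355, 250) [504. -58. 155.]
(360, 225) [553. -65. 162.]
(240, 148) [664. 168. 264.]
(205, 282) [420. 205. 261.]
(417, 250) [ 521. -193.   77.]
(340, 157) [726. -20.  38.]
(183, 240) [511. 306.  68.]
(160, 262) [465. 368.   5.]
S (291, 118) [433. -38. 182.]
S (289, 160) [576. -67. 178.]
S (392, 78) [444. 199. 262.]
S (411, 138) [663. 169. 263.]
S (378, 200) [663. 111. 101.]
S (290, 210) [616. -78.  66.]
```

arm_command([
  {"dx": 0.005, "dy": 0.01, "yaw": 1},
  {"dx": 0.014, "dy": 0.028, "yaw": 3.4},
  {"dx": 0.014, "dy": 0.028, "yaw": 3.4},
  {"dx": 0.014, "dy": 0.028, "yaw": 3.4},
  {"dx": 0.014, "dy": 0.028, "yaw": 3.4},
  {"dx": 0.014, "dy": 0.028, "yaw": 3.4},
  {"dx": 0.014, "dy": 0.028, "yaw": 3.4},
  {"dx": 0.014, "dy": 0.028, "yaw": 3.4},
  {"dx": 0.014, "dy": 0.028, "yaw": 3.4},
  {"dx": 0.014, "dy": 0.028, "yaw": 3.4},
  {"dx": 0.014, "dy": 0.028, "yaw": 3.4},
  {"dx": 0.014, "dy": 0.028, "yaw": 3.4},
  {"dx": 0.014, "dy": 0.028, "yaw": 3.4},
  {"dx": 0.014, "dy": 0.028, "yaw": 3.4},
  {"dx": 0.014, "dy": 0.028, "yaw": 3.4},
  {"dx": 0.014, "dy": 0.028, "yaw": 3.4},
  {"dx": 0.014, "dy": 0.025, "yaw": 3.4},
  {"dx": 0.014, "dy": 0.01, "yaw": 2.8},
  {"dx": 0.005, "dy": 0.005},
], gripper=0)

```text
$.deltas[0]: bad value
```

arm_command([
  {"dx": 0.005, "dy": 0.01, "dz": 0.0, "yaw": 1.0},
  {"dx": 0.014, "dy": 0.028, "dz": 0.0, "yaw": 3.4},
  {"dx": 0.014, "dy": 0.028, "dz": 0.0, "yaw": 3.4},
  {"dx": 0.014, "dy": 0.028, "dz": 0.0, "yaw": 3.4},
  {"dx": 0.014, "dy": 0.028, "dz": 0.0, "yaw": 3.4},
  {"dx": 0.014, "dy": 0.028, "dz": 0.0, "yaw": 3.4},
  {"dx": 0.014, "dy": 0.028, "dz": 0.0, "yaw": 3.4},
  {"dx": 0.014, "dy": 0.028, "dz": 0.0, "yaw": 3.4},
  {"dx": 0.014, "dy": 0.028, "dz": 0.0, "yaw": 3.4},
  {"dx": 0.014, "dy": 0.028, "dz": 0.0, "yaw": 3.4},
  {"dx": 0.014, "dy": 0.028, "dz": 0.0, "yaw": 3.4},
  {"dx": 0.014, "dy": 0.028, "dz": 0.0, "yaw": 3.4},
  {"dx": 0.014, "dy": 0.028, "dz": 0.0, "yaw": 3.4},
  {"dx": 0.014, "dy": 0.028, "dz": 0.0, "yaw": 3.4},
  {"dx": 0.014, "dy": 0.028, "dz": 0.0, "yaw": 3.4},
  {"dx": 0.014, "dy": 0.028, "dz": 0.0, "yaw": 3.4},
  {"dx": 0.014, "dy": 0.025, "dz": 0.0, "yaw": 3.4},
  {"dx": 0.014, "dy": 0.01, "dz": 0.0, "yaw": 2.8},
  {"dx": 0.005, "dy": 0.005, "dz": 0.0, "yaw": 0.0},
], gripper=0.0)

```text
t: 2.0
eef_pos: [505.9, -98.8, 233.6]
tcp_rot: [3.141, 0.0, 1.443]
ft_force: [-0.5, 0.5, -0.5]
opening: 0.007
grip_force: 0.0
```

arm_command([
  {"dx": 0.0, "dy": 0.0, "dz": -0.02, "yaw": 0.0},
  {"dx": 0.0, "dy": 0.0, "dz": -0.02, "yaw": 0.0},
  {"dx": 0.0, "dy": 0.0, "dz": -0.02, "yaw": 0.0},
  {"dx": 0.0, "dy": 0.006, "dz": 0.0, "yaw": 0.0},
  {"dx": 0.001, "dy": 0.006, "dz": 0.0, "yaw": 0.0},
  {"dx": 0.0, "dy": 0.006, "dz": 0.0, "yaw": 0.0},
  {"dx": 0.001, "dy": 0.005, "dz": 0.0, "yaw": 0.0},
  {"dx": 0.001, "dy": 0.005, "dz": 0.0, "yaw": 0.0},
  {"dx": 0.0, "dy": 0.005, "dz": 0.0, "yaw": 0.0},
  {"dx": 0.001, "dy": 0.005, "dz": 0.0, "yaw": 0.0},
  {"dx": 0.001, "dy": 0.006, "dz": 0.0, "yaw": 0.0},
  {"dx": 0.0, "dy": 0.006, "dz": -0.001, "yaw": 0.0},
  {"dx": 0.001, "dy": 0.005, "dz": -0.001, "yaw": 0.0},
  {"dx": 0.001, "dy": 0.005, "dz": -0.002, "yaw": 0.0},
  {"dx": 0.0, "dy": 0.005, "dz": -0.002, "yaw": 0.0},
  {"dx": 0.001, "dy": 0.005, "dz": -0.002, "yaw": 0.0},
  {"dx": 0.001, "dy": 0.005, "dz": -0.002, "yaw": 0.0},
])

```text
t: 3.7
eef_pos: [513.9, -24.2, 163.4]
tcp_rot: [-3.141, -0.0, 1.44]
ft_force: [-0.8, 0.1, 0.9]
opening: 0.004
grip_force: 0.6
```

```bash
python3 - <<'E'
from h import *
print(state()["ft_force"],state()["moment"])
c=read_camera("scene"); cv2.imwrite("pics/s2.png",cv2.resize(c["color"][60:260,220:460,::-1],None,fx=2.5,fy=2.5))
E
```

```text
[-0.82774068  0.08463713  0.90075324] [-0.19644593  0.07456621 -0.01307272]
```

View pics/s2.png

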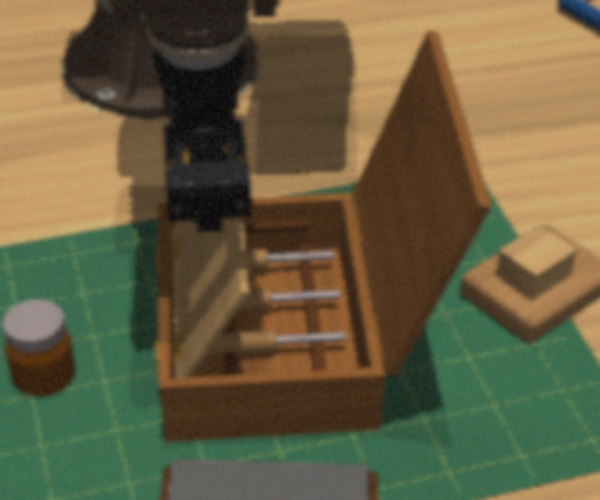

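The flap is leaning over at about 50–60°, with the fingertip behind it at (210,225) and the lid untouched. I'll continue the arc.

arm_command([
  {"dx": 0.001, "dy": 0.005, "dz": -0.002, "yaw": 0.0},
  {"dx": 0.0, "dy": 0.005, "dz": -0.003, "yaw": 0.0},
  {"dx": 0.001, "dy": 0.005, "dz": -0.003, "yaw": 0.0},
  {"dx": 0.001, "dy": 0.005, "dz": -0.003, "yaw": 0.0},
  {"dx": 0.0, "dy": 0.004, "dz": -0.004, "yaw": 0.0},
  {"dx": 0.001, "dy": 0.004, "dz": -0.004, "yaw": 0.0},
  {"dx": 0.0, "dy": 0.004, "dz": -0.004, "yaw": 0.0},
  {"dx": 0.001, "dy": 0.003, "dz": -0.004, "yaw": 0.0},
  {"dx": 0.0, "dy": 0.003, "dz": -0.004, "yaw": 0.0},
  {"dx": 0.001, "dy": 0.003, "dz": -0.005, "yaw": 0.0},
  {"dx": 0.0, "dy": 0.003, "dz": -0.005, "yaw": 0.0},
  {"dx": 0.001, "dy": 0.003, "dz": -0.005, "yaw": 0.0},
  {"dx": 0.0, "dy": 0.002, "dz": -0.005, "yaw": 0.0},
  {"dx": 0.0, "dy": 0.002, "dz": -0.005, "yaw": 0.0},
  {"dx": 0.0, "dy": 0.002, "dz": -0.005, "yaw": 0.0},
  {"dx": 0.0, "dy": 0.002, "dz": -0.005, "yaw": 0.0},
  {"dx": 0.0, "dy": 0.001, "dz": -0.005, "yaw": 0.0},
  {"dx": 0.0, "dy": 0.001, "dz": -0.005, "yaw": 0.0},
  {"dx": 0.0, "dy": 0.001, "dz": -0.004, "yaw": 0.0},
  {"dx": 0.0, "dy": 0.0, "dz": -0.003, "yaw": 0.0},
])

```text
t: 5.75
eef_pos: [520.9, 33.4, 80.3]
tcp_rot: [-3.141, -0.0, 1.44]
ft_force: [-0.7, 0.1, 0.4]
opening: 0.007
grip_force: 0.3
```

arm_command([
  {"dx": 0.0, "dy": 0.0, "dz": -0.002, "yaw": 0.0},
  {"dx": 0.0, "dy": 0.0, "dz": -0.001, "yaw": 0.0},
])

```text
t: 5.95
eef_pos: [521.0, 33.3, 77.5]
tcp_rot: [-3.141, -0.0, 1.439]
ft_force: [0.2, 0.5, 0.5]
opening: 0.004
grip_force: 0.3
```

Next I'll press down in 1 mm steps until I feel firm contact.

arm_command([
  {"dx": 0.0, "dy": 0.0, "dz": -0.001, "yaw": 0.0},
  {"dx": 0.0, "dy": 0.0, "dz": -0.001, "yaw": 0.0},
])

```text
t: 6.15
eef_pos: [521.1, 33.3, 76.9]
tcp_rot: [3.141, -0.0, 1.44]
ft_force: [-8.0, 0.3, 30.7]
opening: 0.003
grip_force: 15.5
```

arm_command([
  {"dx": 0.0, "dy": 0.0, "dz": -0.001, "yaw": 0.0},
  {"dx": 0.0, "dy": 0.0, "dz": 0.0, "yaw": 0.0},
])

```text
t: 6.35
eef_pos: [521.1, 33.3, 76.9]
tcp_rot: [3.14, -0.0, 1.44]
ft_force: [-8.2, 0.6, 31.5]
opening: 0.003
grip_force: 15.9
```

arm_command([
  {"dx": 0.0, "dy": 0.0, "dz": 0.005, "yaw": 0.0},
  {"dx": 0.0, "dy": 0.0, "dz": 0.02, "yaw": 0.0},
  {"dx": 0.0, "dy": 0.0, "dz": 0.03, "yaw": 0.0},
  {"dx": 0.0, "dy": 0.0, "dz": 0.035, "yaw": 0.0},
  {"dx": 0.0, "dy": 0.0, "dz": 0.035, "yaw": 0.0},
  {"dx": 0.0, "dy": 0.0, "dz": 0.035, "yaw": 0.0},
  {"dx": 0.0, "dy": 0.0, "dz": 0.035, "yaw": 0.0},
  {"dx": 0.0, "dy": 0.0, "dz": 0.035, "yaw": 0.0},
  {"dx": 0.0, "dy": 0.0, "dz": 0.018, "yaw": 0.0},
  {"dx": 0.003, "dy": 0.02, "dz": 0.0, "yaw": 0.0},
  {"dx": 0.004, "dy": 0.03, "dz": 0.0, "yaw": 0.0},
  {"dx": 0.004, "dy": 0.03, "dz": 0.0, "yaw": 0.0},
  {"dx": 0.004, "dy": 0.03, "dz": 0.0, "yaw": 0.0},
  {"dx": 0.004, "dy": 0.03, "dz": 0.0, "yaw": 0.0},
  {"dx": 0.004, "dy": 0.03, "dz": 0.0, "yaw": 0.0},
  {"dx": 0.003, "dy": 0.02, "dz": 0.0, "yaw": 0.0},
  {"dx": 0.001, "dy": 0.01, "dz": 0.0, "yaw": 0.0},
])

```text
t: 8.05
eef_pos: [548.0, 234.7, 322.4]
tcp_rot: [-3.141, 0.0, 1.441]
ft_force: [-0.4, 0.0, 0.7]
opening: 0.006
grip_force: 0.0
```

```bash
python3 - <<'E'
from h import *
c=read_camera("scene"); Q=pts(c); cv2.imwrite("pics/s3.png",cv2.resize(c["color"][40:260,220:460,::-1],None,fx=2.5,fy=2.5))
f=Q.reshape(-1,3)-[520,21,0]; x=.9915*f[:,0]-.13*f[:,1]; y=.13*f[:,0]+.9915*f[:,1]
k=(abs(x)<100)&(y>-75)&(y<40)&(f[:,2]<200)
for a in range(-75,60,15):
    q=(abs(x)<100)&(y>a)&(y<a+15); print(a,np.percentile(f[q,2],[10,50,90]).round(1))
print([np.percentile(f[(abs(x)<100)&(y>140)&(y<240)&(f[:,2]<275),2],99.5)],[y[(abs(x)<110)&(abs(f[:,2]-255)<6)&(y<200)].mean()])
E
```

```text
-75 [-749.1   57.9   60.2]
-60 [-748.1   57.7   60.1]
-45 [-748.8   57.7   59.8]
-30 [-749.7   57.8   60.1]
-15 [-749.2   57.7   60.2]
0 [-750.4   57.8   60. ]
15 [-749.3   57.8   60. ]
30 [-749.7   57.8   59.9]
45 [-751.4   55.3   59.2]
[np.float64(265.24615059649835)] [np.float64(163.99067453467885)]
```

View pics/s3.png

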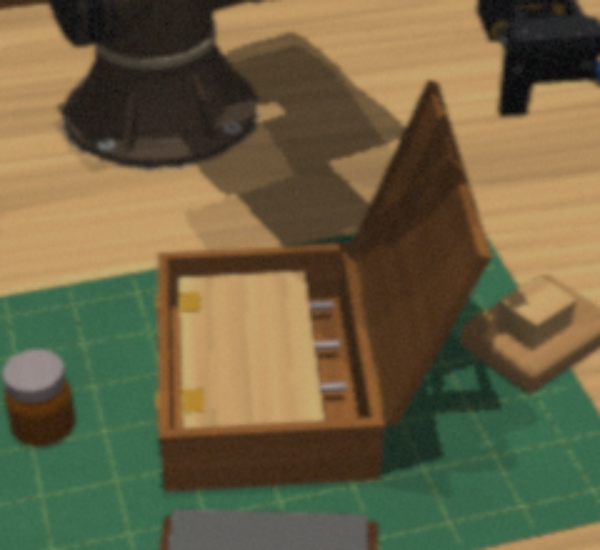

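The flap is flat: its top is at 58 mm everywhere, visible at (250,345). The lid still leans back with its edge at (460,170), and the gripper is behind it. I'll lower behind the lid and push.

arm_command([
  {"dx": 0.0, "dy": 0.0, "dz": -0.02, "yaw": 0.0},
  {"dx": 0.0, "dy": 0.0, "dz": -0.03, "yaw": 0.0},
  {"dx": 0.0, "dy": 0.0, "dz": -0.028, "yaw": 0.0},
  {"dx": -0.001, "dy": -0.01, "dz": 0.0, "yaw": 0.0},
  {"dx": -0.001, "dy": -0.008, "dz": 0.0, "yaw": 0.0},
  {"dx": -0.001, "dy": -0.006, "dz": 0.0, "yaw": 0.0},
  {"dx": -0.001, "dy": -0.006, "dz": 0.0, "yaw": 0.0},
  {"dx": 0.0, "dy": -0.006, "dz": 0.0, "yaw": 0.0},
  {"dx": -0.001, "dy": -0.006, "dz": 0.0, "yaw": 0.0},
  {"dx": -0.001, "dy": -0.006, "dz": 0.0, "yaw": 0.0},
  {"dx": -0.001, "dy": -0.006, "dz": 0.0, "yaw": 0.0},
  {"dx": -0.001, "dy": -0.006, "dz": 0.0, "yaw": 0.0},
  {"dx": 0.0, "dy": -0.006, "dz": 0.0, "yaw": 0.0},
  {"dx": -0.001, "dy": -0.006, "dz": 0.0, "yaw": 0.0},
])

```text
t: 9.5
eef_pos: [539.0, 160.7, 244.6]
tcp_rot: [-3.141, 0.0, 1.44]
ft_force: [0.7, 3.1, 2.1]
opening: 0.004
grip_force: 1.8
```

arm_command([
  {"dx": -0.001, "dy": -0.006, "dz": 0.0, "yaw": 0.0},
  {"dx": -0.001, "dy": -0.006, "dz": 0.0, "yaw": 0.0},
  {"dx": -0.001, "dy": -0.006, "dz": 0.0, "yaw": 0.0},
  {"dx": 0.0, "dy": -0.006, "dz": 0.0, "yaw": 0.0},
  {"dx": -0.001, "dy": -0.006, "dz": 0.0, "yaw": 0.0},
  {"dx": -0.001, "dy": -0.006, "dz": 0.0, "yaw": 0.0},
  {"dx": -0.001, "dy": -0.006, "dz": 0.0, "yaw": 0.0},
  {"dx": -0.001, "dy": -0.006, "dz": -0.001, "yaw": 0.0},
  {"dx": 0.0, "dy": -0.005, "dz": -0.001, "yaw": 0.0},
  {"dx": -0.001, "dy": -0.005, "dz": -0.001, "yaw": 0.0},
  {"dx": -0.001, "dy": -0.005, "dz": -0.001, "yaw": 0.0},
  {"dx": -0.001, "dy": -0.005, "dz": -0.001, "yaw": 0.0},
  {"dx": 0.0, "dy": -0.005, "dz": -0.002, "yaw": 0.0},
  {"dx": -0.001, "dy": -0.005, "dz": -0.002, "yaw": 0.0},
  {"dx": -0.001, "dy": -0.005, "dz": -0.002, "yaw": 0.0},
  {"dx": -0.001, "dy": -0.005, "dz": -0.002, "yaw": 0.0},
  {"dx": 0.0, "dy": -0.005, "dz": -0.002, "yaw": 0.0},
])

```text
t: 11.2
eef_pos: [525.9, 67.8, 229.5]
tcp_rot: [3.142, 0.0, 1.44]
ft_force: [-1.1, 1.2, 1.0]
opening: 0.003
grip_force: 1.3
```

arm_command([
  {"dx": -0.001, "dy": -0.005, "dz": -0.003, "yaw": 0.0},
  {"dx": -0.001, "dy": -0.005, "dz": -0.003, "yaw": 0.0},
  {"dx": 0.0, "dy": -0.005, "dz": -0.003, "yaw": 0.0},
  {"dx": -0.001, "dy": -0.005, "dz": -0.003, "yaw": 0.0},
  {"dx": -0.001, "dy": -0.005, "dz": -0.003, "yaw": 0.0},
  {"dx": 0.0, "dy": -0.005, "dz": -0.003, "yaw": 0.0},
  {"dx": -0.001, "dy": -0.005, "dz": -0.003, "yaw": 0.0},
  {"dx": -0.001, "dy": -0.005, "dz": -0.004, "yaw": 0.0},
  {"dx": 0.0, "dy": -0.004, "dz": -0.005, "yaw": 0.0},
  {"dx": -0.001, "dy": -0.004, "dz": -0.005, "yaw": 0.0},
  {"dx": 0.0, "dy": -0.004, "dz": -0.005, "yaw": 0.0},
  {"dx": -0.001, "dy": -0.004, "dz": -0.005, "yaw": 0.0},
  {"dx": 0.0, "dy": -0.004, "dz": -0.005, "yaw": 0.0},
  {"dx": -0.001, "dy": -0.003, "dz": -0.005, "yaw": 0.0},
  {"dx": 0.0, "dy": -0.003, "dz": -0.005, "yaw": 0.0},
  {"dx": 0.0, "dy": -0.003, "dz": -0.005, "yaw": 0.0},
  {"dx": -0.001, "dy": -0.002, "dz": -0.005, "yaw": 0.0},
  {"dx": 0.0, "dy": -0.002, "dz": -0.005, "yaw": 0.0},
  {"dx": 0.0, "dy": -0.002, "dz": -0.005, "yaw": 0.0},
  {"dx": 0.0, "dy": -0.002, "dz": -0.005, "yaw": 0.0},
])

```text
t: 13.2
eef_pos: [515.9, -8.8, 144.2]
tcp_rot: [-3.141, -0.0, 1.44]
ft_force: [-1.5, 1.4, 2.3]
opening: 0.003
grip_force: 0.7
```

arm_command([
  {"dx": 0.0, "dy": -0.002, "dz": -0.004, "yaw": 0.0},
  {"dx": 0.0, "dy": -0.002, "dz": -0.004, "yaw": 0.0},
  {"dx": 0.0, "dy": -0.001, "dz": -0.004, "yaw": 0.0},
  {"dx": 0.0, "dy": -0.001, "dz": -0.004, "yaw": 0.0},
  {"dx": 0.0, "dy": -0.001, "dz": -0.003, "yaw": 0.0},
  {"dx": 0.0, "dy": -0.001, "dz": -0.003, "yaw": 0.0},
  {"dx": 0.0, "dy": 0.0, "dz": -0.003, "yaw": 0.0},
  {"dx": 0.0, "dy": 0.0, "dz": -0.002, "yaw": 0.0},
  {"dx": 0.0, "dy": 0.0, "dz": -0.002, "yaw": 0.0},
  {"dx": 0.0, "dy": 0.0, "dz": -0.002, "yaw": 0.0},
  {"dx": 0.0, "dy": 0.0, "dz": -0.002, "yaw": 0.0},
])

```text
t: 14.3
eef_pos: [516.1, -16.7, 111.6]
tcp_rot: [3.141, 0.0, 1.44]
ft_force: [0.4, -1.2, 1.1]
opening: 0.006
grip_force: 0.6
```

Now about 5 mm to go, taken slowly.

arm_command([
  {"dx": 0.0, "dy": 0.0, "dz": -0.001, "yaw": 0.0},
  {"dx": 0.0, "dy": 0.0, "dz": -0.001, "yaw": 0.0},
  {"dx": 0.0, "dy": 0.0, "dz": -0.001, "yaw": 0.0},
  {"dx": 0.0, "dy": 0.0, "dz": -0.001, "yaw": 0.0},
  {"dx": 0.0, "dy": 0.0, "dz": -0.001, "yaw": 0.0},
])

```text
t: 14.8
eef_pos: [516.1, -16.7, 106.6]
tcp_rot: [3.141, 0.0, 1.44]
ft_force: [0.3, -1.4, 1.0]
opening: 0.006
grip_force: 0.6
```

arm_command([
  {"dx": 0.0, "dy": 0.0, "dz": -0.001, "yaw": 0.0},
  {"dx": 0.0, "dy": 0.0, "dz": 0.0, "yaw": 0.0},
])

```text
t: 15.0
eef_pos: [516.1, -16.7, 106.2]
tcp_rot: [3.141, 0.0, 1.44]
ft_force: [-3.1, -0.4, 9.7]
opening: 0.004
grip_force: 5.0
```

arm_command([
  {"dx": 0.0, "dy": 0.0, "dz": -0.0005, "yaw": 0.0},
  {"dx": 0.0, "dy": 0.0, "dz": 0.0, "yaw": 0.0},
])

```text
t: 15.2
eef_pos: [516.1, -16.7, 106.2]
tcp_rot: [3.141, 0.0, 1.44]
ft_force: [-3.8, -0.1, 15.9]
opening: 0.008
grip_force: 8.2
```

arm_command([
  {"dx": 0.0, "dy": 0.0, "dz": 0.003, "yaw": 0.0},
  {"dx": 0.0, "dy": 0.0, "dz": 0.015, "yaw": 0.0},
  {"dx": 0.0, "dy": 0.0, "dz": 0.03, "yaw": 0.0},
  {"dx": 0.0, "dy": 0.0, "dz": 0.03, "yaw": 0.0},
  {"dx": 0.0, "dy": 0.0, "dz": 0.03, "yaw": 0.0},
  {"dx": 0.0, "dy": 0.0, "dz": 0.03, "yaw": 0.0},
  {"dx": -0.01, "dy": -0.03, "dz": 0.02, "yaw": 0.0},
  {"dx": -0.01, "dy": -0.03, "dz": 0.0, "yaw": 0.0},
  {"dx": -0.01, "dy": -0.03, "dz": 0.0, "yaw": 0.0},
  {"dx": -0.01, "dy": -0.03, "dz": 0.0, "yaw": 0.0},
  {"dx": -0.01, "dy": -0.03, "dz": 0.0, "yaw": 0.0},
  {"dx": -0.01, "dy": -0.03, "dz": 0.0, "yaw": 0.0},
  {"dx": 0.0, "dy": -0.03, "dz": 0.0, "yaw": 0.0},
  {"dx": 0.0, "dy": -0.03, "dz": 0.0, "yaw": 0.0},
  {"dx": 0.0, "dy": -0.03, "dz": 0.0, "yaw": 0.0},
  {"dx": 0.0, "dy": -0.02, "dz": 0.0, "yaw": 0.0},
  {"dx": 0.0, "dy": 0.0, "dz": 0.0, "yaw": 0.0},
])

```text
t: 16.9
eef_pos: [455.9, -308.4, 262.7]
tcp_rot: [-3.141, -0.0, 1.438]
ft_force: [-0.4, 1.1, -0.1]
opening: 0.003
grip_force: 0.0
```

```bash
python3 - <<'E'
from h import *
c=read_camera("top"); Q=pts(c); cv2.imwrite("pics/t4.png",c["color"][...,::-1])
f=Q.reshape(-1,3)-[520,21,0]; x=.9915*f[:,0]-.13*f[:,1]; y=.13*f[:,0]+.9915*f[:,1]
for a in range(-90,90,30):
    q=(abs(x)<110)&(y>a)&(y<a+30); print(a,np.percentile(f[q,2],[10,50,90]).round(1))
E
```

```text
-90 [84.7 87.4 90. ]
-60 [85.2 87.7 90.4]
-30 [85.2 87.8 90.4]
0 [85.1 87.7 90.3]
30 [85.1 87.7 90.3]
60 [84.8 87.4 89.9]
```

View pics/t4.png

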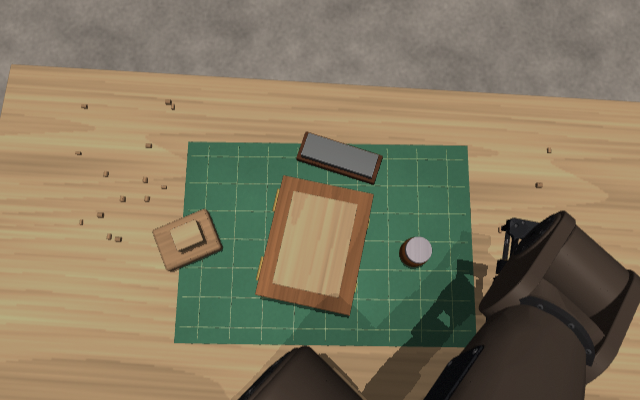

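The lid is level and shut at 87 mm (315,245). The stone, jar and blank are where they were, and the arm is clear of the case.

```bash
python3 -c "
from h import *
print(job_done())"
```

```text
the job is handed in; nothing more can be done
None
```

The case is packed: the flap was pushed flat first, then the lid was eased fully shut, with the stone, jar and blank not moved, the arm clear, and the job handed in at about 17 s.

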